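Put the reading glass away and tip the chest lid shut

ROBOT

A 7-joint arm with a two-finger parallel gripper is mounted at the origin on a cart in front of the work surface, level with it; the furniture and walls round the work are solid. World frame = base frame: x ahead of the robot, y to its left, z up, the work surface at z = 0. Lengths are in m, angles in rad, forces in N, time in s.
With the tool pointing down it reaches from about 0.4 to 0.9 m from the base axis. Payload 5.6 kg.
Tool frame: the origin (TCP) lies midway between the tips of the shut fingers; the grasp point (between the pads) lies 19 mm behind it; z points along the fingers, y is the line along which they close (so a half turn about z gives the same grasp; the last joint's range is limited). The gripper opens to 92 mm and grips with 3 to 60 N. Pads are 20 mm wide; open, the fingers measure 128 mm over their backs; the gripper's body (75 mm by 189 mm) begins 69 mm behind the grasp point.
Start: joints at [1.202, 0.468, -0.012, 1.603, 0.006, 1.071, -0.056], TCP at [0.208, -0.616, 0.215] pointing down, gripper open.
Joint ranges: [-2.53, 2.53], [-0.31, 2.02], [-1.57, 1.55], [0.28, 2.44], [-1.29, 4.43], [0.15, 1.84], [-2.92, 2.92]. Speed limits (rad/s): [2.57, 2.57, 3.14, 3.14, 3.14, 3.14, 3.14].

INTERFACE

Orientations are given as a 3x3 rotation matrix whose columns are the frame's x, y, z axes.
In Python, from station import env, effector, solver, viewer, workorder, search_frame, tip_of gives the robot as it stands. Calls block until the motion is done:
- env.reach(position, orientation): joint-space move of the TCP to a pose.
- env.movel(position, frame=None, rate=0.15): straight line of the TCP; frame=None keeps the orientation; rate is the mean speed in m/s.
- env.goto_joints(angles): joint-space move.
- effector.release() and effector.grasp(squeeze=None): open the fingers fully, or close them until they stop; squeeze is the grip in N (None keeps the last).
- env.pause(seconds).
- solver.inverse_kinematics(position, orientation): joint angles nearest the present ones, or None.
- env.sense(): the state.
- viewer.read_camera(name): name is "scene" or "side" or "wrist"; returns (picture, depth): 480x640x3 uint8, red, green, blue; 480x640 float32, m along the optical axis (not along the pixel's ray), 0 where there is no reading.
- viewer.camera_info(name): a dict with "intrinsics" (3x3 intrinsics, pixels), "eye" and "rotation" of the camera in the world; the wrist camera has in their place "T_tool_cam" (4x4, takes a point from camera to tool coordinates, whose origin is the TCP and whose axes are the flange's). Camera axes: x right, y up, looking along -z (the intrinsics and any distortion apply to the point x, -y, -z); pixel columns grow to the right and rows downward; lengths in m; the calibration is good to about 2 mm. A picture is of the moment at which its call begins: read the wrist's pose just before it. camera_info takes no time and is no camera call.
A pose or a line that the arm cannot do raises env.PlanningError and nothing moves.
- workorder.finish_job(): hands the job in; it is judged then, once.
Trained networks look in the newest picture that a camera, given by its name, has taken for a name from the list of things; names that differ only in an ending like _2 or _b are one class to them, and where a whole thing is asked for, a point or a joint stands for the part that bears it (a point fixed in the world has none). Each returns a list of dicts, best first, with "score" (0 to 1); they miss things now and then, are a little off and sometimes report something else, mostly with a low value. They report only what shows in the picture. A call takes as long as a camera call.
- search_frame(camera, name): "at" ([x, y, z] in m, in world coordinates, good to about 4 mm: the middle of the surface that is visible of it).
- tip_of(camera, name): "at" ([x, y, z] in m, in world coordinates, good to about 4 mm: a listed point, or the origin of a listed thing).
The state is a dict: "t": time; "joint_positions": joint angles; "joint_velocities": joint speeds; "tau": joint torques, N m; "ee_pos": TCP position; "tcp_rot": TCP orientation; "wrist_force": force on the tool from outside, world axes, zero at the start; "moment": the same for the moment, N m; "gripper_width": finger opening in m; "grasp_force": force on a finger pad.
Only numpy, scipy, OpenCV 4.12 (cv2) and the standard library are available. Lean on these libraries where they do the work, as an engineer would, in place of code of your own. Each camera call takes 0.05 s, during which the arm holds its last target. There are 200 camera calls.

TASK

Put the reading glass away in the open letter chest: lay it flat on the papers inside without dropping it in. Then push the raised lid forward past upright and let its own weight swing it shut. Leave the ink bottle, the mug and the pale book where they are.

Things in the scene. Friction and masses are not known exactly. Their poses are not given: they have to be found in the camera images.
- letter_chest: walnut chest standing firmly on the table, 218 (x) x 308 (y) x 146 mm high with the lid shut. Origin: centre of its underside; z up; its -x side is the front (two fixed drawers with knobs), its +x side the back, where the lid is hinged. Open compartment inside: x -87 to +95 mm, y -141 to +141 mm, walls 9 mm thick, rim 130 mm above the table
- chest_bed (a point): a point on the papers in the chest's compartment, straight above the chest's origin, axes as the chest's. The papers are fixed to the compartment's floor and make a nearly flat bed 81 to 84 mm above the table (46 mm below the rim)
- chest_hinge (a point): middle of the lid's hinge line on the chest's back rim, 106 mm behind the chest's origin (chest +x) and 131 mm above the table; the line runs along the chest's y axis, axes as the chest's
- letter_chest_lid (a joint): angle of the chest's lid, rad: 0 shut, 1.57 upright, 1.75 wide open (its stop, leaning back about 10 degrees beyond upright, where its weight keeps it at the start). No spring; below about 1.5 its weight swings it shut, above that back to the stop
- lid_edge (a point): middle of the lid's free edge, opposite the hinge. The lid is a flat walnut board 205 mm from hinge to free edge, 304 mm wide, 11 mm thick, its outer face 11 mm from the hinge line. Wide open, this edge stands about 0.33 m above the table and about 40 mm farther back (chest +x) than the hinge
- glass_centre (a point): the reading glass, loose: turned dark wooden handle, round lens in a brass ring, 186 mm long, about 0.12 kg, lying flat. The point is the middle of its length, 7 mm above its underside, near the handle's neck. x points to the lens: handle, 14 mm thick, from -93 to +14 mm; lens ring, 77 mm across, 8 mm thick, from +15 to +92 mm. It is held well across the handle at this point
- ink_bottle: bystander: square dark ink bottle with a round cap, 49 x 49 x 57 mm, origin at its underside
- pocket_book: bystander: small pale book, 140 x 99 x 20 mm, lying flat, origin at its underside
- mug: bystander: white mug, 82 x 114 x 91 mm, origin at its underside

How it is judged:
On the way, in this order (a step that is already met when the one before it is completed fails the run):
1. the reading glass lies flat on the papers in the chest, let go, with the lid still up (x of glass_centre in the frame of letter_chest between -0.087 and 0.095 m and y of glass_centre in the frame of letter_chest between -0.12 and 0.12 m and z of glass_centre in the frame of letter_chest between 0.07 and 0.115 m and angle between the z axis of glass_centre and the z axis of letter_chest, either way round below 0.25 rad and contact force between the fingers and magnifier below 0.05 N and value of joint letter_chest_lid above 1.5 rad), for 0.2 s.
2. the lid, past upright and touched by nothing of the robot, swings down by its own weight (value of joint letter_chest_lid between 0.1 and 1.45 rad and velocity of joint letter_chest_lid below -0.1 rad/s and contact force between each of the arm, the fingers and letter_chest_lid below 0.05 N), for 0.04 s.
At the end, for the whole second after the job is handed in: the lid is fully shut (within 0.04 rad) and the reading glass lies at rest and flat (within 0.25 rad) on the papers inside the chest; the bystanders are within 30 mm of where they stood (value of joint letter_chest_lid below 0.04 rad and x of glass_centre in the frame of letter_chest between -0.087 and 0.095 m and y of glass_centre in the frame of letter_chest between -0.12 and 0.12 m and z of glass_centre in the frame of letter_chest between 0.07 and 0.115 m and angle between the z axis of glass_centre and the z axis of letter_chest, either way round below 0.25 rad and linear speed of magnifier below 0.02 m/s); the robot touches nothing.
It fails at once if the reading glass is dropped: not held while its centre is more than 0.13 m above the table (height (world z) of glass_centre above 0.13 m and contact force between the fingers and magnifier below 0.02 N).
It fails at once if the ink bottle is moved by more than 30 mm (distance of ink_bottle from where it was at the start of the episode above 0.03 m).
It fails at once if the pale book is moved by more than 30 mm (distance of pocket_book from where it was at the start of the episode above 0.03 m).
It fails at once if the mug is moved by more than 30 mm (distance of mug from where it was at the start of the episode above 0.03 m).
It also fails if it takes over 45 s, if anything falls off the work surface, if the arm or the gripper's body presses on something with over 40 N, if the wrist force passes 120 N, or if a joint passes its speed limit or range.

## Working session

There is one attempt and no reset: what is moved stays moved. The work goes in short steps, each a Python script; the robot and the scene stay as the last script left them, time stands still between calls to the robot, and variables do not carry over. Pictures are saved under pics/ and viewed, at most 10 in all, crops included, and the job is handed in when it is done.

```bash
mkdir -p pics; ls; python3 - <<'E'
from station import env, effector, solver, viewer, workorder, search_frame, tip_of
import cv2,numpy as np
ims=[]
for c in ["scene","side"]:
    p,d=viewer.read_camera(c); cv2.imwrite(f"pics/{c}0.png",p[:,:,::-1]); np.savez(f"{c}0.npz",p=p,d=d)
    for n in ["letter_chest","chest_bed","chest_hinge","lid_edge","glass_centre","ink_bottle","pocket_book","mug"]:
        r=tip_of(c,n); print(c,n,[(np.round(q["at"],3).tolist(),round(q["score"],2)) for q in r[:2]])
    i=viewer.camera_info(c); print(np.round(i["eye"],3))
print(env.sense()["t"])
E
```

```text
pics
scene letter_chest [([0.551, -0.068, 0.003], 0.64)]
scene chest_bed [([0.552, -0.069, 0.085], 0.69)]
scene chest_hinge [([0.454, -0.025, 0.132], 0.57), ([0.433, -0.411, 0.002], 0.54)]
scene lid_edge [([0.42, -0.009, 0.334], 0.61)]
scene glass_centre [([0.434, -0.411, 0.004], 0.91)]
scene ink_bottle [([0.537, -0.587, -0.003], 0.92), ([0.452, -0.023, 0.135], 0.47)]
scene pocket_book [([0.403, -0.564, -0.003], 0.95)]
scene mug [([0.725, -0.249, 0.001], 0.78)]
[1.215 0.294 0.861]
side letter_chest []
side chest_bed [([0.552, -0.071, 0.091], 0.7)]
side chest_hinge [([0.454, -0.025, 0.137], 0.85)]
side lid_edge [([0.418, -0.007, 0.332], 0.71)]
side glass_centre [([0.438, -0.409, 0.013], 0.78)]
side ink_bottle [([0.538, -0.586, 0.001], 0.66)]
side pocket_book [([0.401, -0.564, 0.002], 0.75)]
side mug [([0.728, -0.248, -0.005], 0.78)]
[ 1.426 -0.558  0.899]
0.9
```

View picture.

View pics/scene0.png

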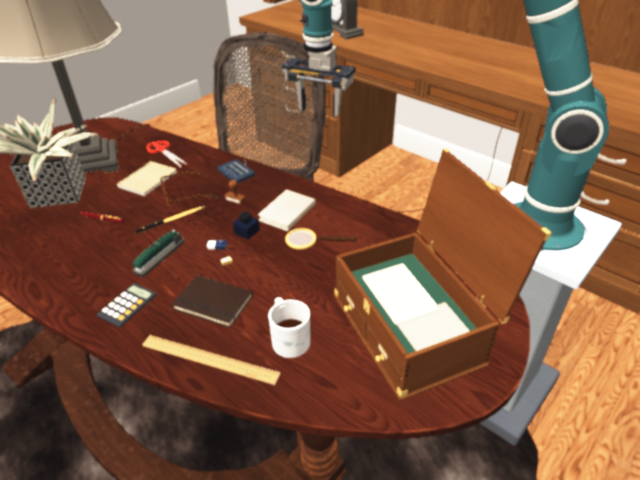

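View pics/side0.png

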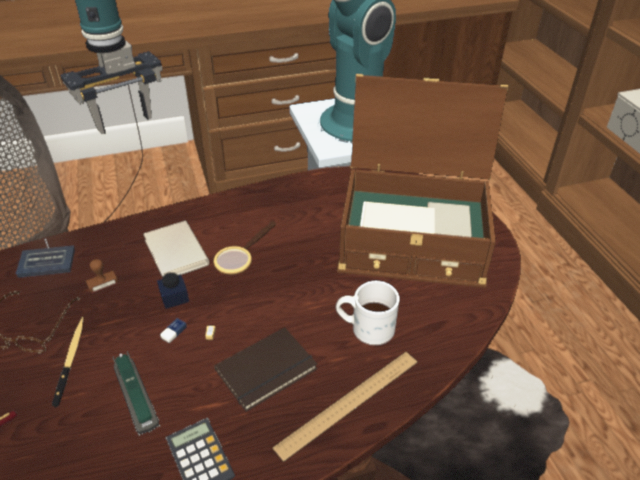

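```bash
cat > h.py <<'E'
from station import env, effector, solver, viewer, workorder, search_frame, tip_of
import cv2,numpy as np
from scipy.optimize import least_squares
C=np.array([.552,-.0695]); YAW=np.radians(155.3)
cx=np.array([np.cos(YAW),np.sin(YAW)]); cy=np.array([-cx[1],cx[0]])
def chest(x,y,z): return np.r_[C+x*cx+y*cy,z]
def down(yaw):  # tool z down, tool y (closing line) along yaw
    y=np.array([np.cos(yaw),np.sin(yaw),0]); z=np.array([0,0,-1.]); return np.c_[np.cross(y,z),y,z]
def onplane(uv,z,K,eye,R):
    d=R@(np.diag([1,-1,-1.])@np.linalg.inv(K)@np.r_[uv,1.]); return eye+d*(z-eye[2])/d[2]
def wristcam():
    i=viewer.camera_info("wrist"); s=env.sense(); T=np.eye(4); T[:3,:3]=s["tcp_rot"]; T[:3,3]=s["ee_pos"]
    p,d=viewer.read_camera("wrist"); T=T@np.array(i["T_tool_cam"]); return p,d,np.array(i["intrinsics"]),T[:3,3],T[:3,:3]
E
python3 - <<'E'
from h import *
for c,a,b in [("scene",(301,238),(355,239)),("side",(232,260),(272,226))]:
    i=viewer.camera_info(c); print(list(i)); f=lambda u:onplane(u,.006,np.array(i["intrinsics"]),np.array(i["eye"]),np.array(i["rotation"]))
    A,B=f(a),f(b); print(A,B,np.degrees(np.arctan2(*(A-B)[1::-1])),np.linalg.norm(A-B))
s=env.sense(); print(np.round(s["tcp_rot"],2))
print(viewer.camera_info("wrist"))
# planar IK probe
for p in ([.208,-.616,.215],[.434,-.41,.15],[.434,-.41,.003],[.552,-.0695,.25],[.552,-.0695,.088],chest(-.01,.3,.25)):
  for yaw in (YAW,YAW+np.pi):
    q=solver.inverse_kinematics(p,down(yaw)); print(np.round(p,3),None if q is None else np.round(q,3))
E
```

```text
['intrinsics', 'eye', 'rotation']
[ 0.46649153 -0.44929381  0.006     ] [ 0.37796723 -0.33934577  0.006     ] -51.160835700178524 0.14115637325630906
['intrinsics', 'eye', 'rotation']
[ 0.46924891 -0.45266875  0.006     ] [ 0.38460687 -0.34370326  0.006     ] -52.160711518626414 0.1379773618104898
[[ 0.95  0.32 -0.  ]
 [ 0.32 -0.95 -0.  ]
 [-0.    0.   -1.  ]]
{'intrinsics': array([[339.01112465,   0.        , 319.95599985],
       [  0.        , 339.01112465, 243.01092798],
       [  0.        ,   0.        ,   1.        ]]), 'T_tool_cam': array([[ 4.68047552e-04,  9.55024487e-01,  2.96526577e-01,
         8.34693370e-02],
       [ 9.99999675e-01, -2.52549301e-04, -7.65046546e-04,
         1.55181326e-04],
       [-6.55750606e-04,  2.96526839e-01, -9.55024295e-01,
        -1.69829981e-01],
       [ 0.00000000e+00,  0.00000000e+00,  0.00000000e+00,
         1.00000000e+00]])}
[ 0.208 -0.616  0.215] [ 0.849  0.491  0.48   1.628 -0.249  1.084 -2.174]
[ 0.208 -0.616  0.215] [ 1.325  0.478 -0.181  1.593  0.094  1.079  0.688]
[ 0.434 -0.41   0.15 ] [ 0.413  0.464  0.376  1.814 -0.211  0.903 -2.689]
[ 0.434 -0.41   0.15 ] [ 0.897  0.47  -0.255  1.78   0.145  0.91   0.148]
[ 0.434 -0.41   0.003] [ 0.422  0.688  0.37   1.875 -0.389  0.65  -2.543]
[ 0.434 -0.41   0.003] [ 0.846  0.675 -0.192  1.845  0.201  0.64   0.103]
[ 0.552 -0.07   0.25 ] [ 0.981  0.654 -1.313  1.744  0.662  1.277  2.219]
[ 0.552 -0.07   0.25 ] [ 0.518  0.335 -0.559  1.769  0.198  1.094 -0.538]
[ 0.552 -0.07   0.088] [ 0.948  0.998 -1.332  1.877  1.061  1.21   1.948]
[ 0.552 -0.07   0.088] [ 0.46   0.54  -0.504  1.904  0.358  0.787 -0.672]
[ 0.436 -0.346  0.25 ] [ 0.389  0.272  0.269  1.812 -0.082  1.068 -2.885]
[ 0.436 -0.346  0.25 ] [ 0.859  0.297 -0.301  1.781  0.099  1.078  0.093]
```

```bash
cat > fk.py <<'E'
import numpy as np
from scipy.spatial.transform import Rotation as Ro
def chain(q,P,s):
    # P: a,h,L1,L2,L3,b, x-offsets at shoulder, elbow(2), wrist(2)
    a,h,L1,L2,L3,b,o1,o2,o3,o4,o5=P
    R=Ro.from_euler("z",s[0]*q[0]+a); p=np.array([0,0,h]); pts=[np.zeros(3),p]
    p=p+R.apply([o1,0,0]); R=R*Ro.from_euler("y",s[1]*q[1]); p=p+R.apply([o2,0,L1]);
    R=R*Ro.from_euler("z",s[2]*q[2]); pts.append(p); R=R*Ro.from_euler("y",s[3]*q[3]); p=p+R.apply([o3,0,L2]);
    R=R*Ro.from_euler("z",s[4]*q[4]); pts.append(p); p=p+R.apply([o4,0,0]); R=R*Ro.from_euler("y",s[5]*q[5]); p=p+R.apply([o5,0,L3]); R=R*Ro.from_euler("z",s[6]*q[6]+b)
    pts.append(p); return np.array(pts),R.as_matrix()
E
cat > fit.py <<'E'
from h import *; from fk import chain; import itertools
rng=np.random.default_rng(0); D=[]
while len(D)<25:
    p=np.array([rng.uniform(.35,.7),rng.uniform(-.5,.2),rng.uniform(0.05,.4)]); R=down(rng.uniform(0,6.3))@cv2.Rodrigues(rng.normal(0,.25,3))[0]
    q=solver.inverse_kinematics(p,R)
    if q is not None: D.append((np.array(q),p,R))
def res(P,s):
    r=[]
    for q,p,R in D:
        pt,M=chain(q,P,s); r+=[*(pt[-1]-p)*3,*(M-R).ravel()]
    return np.array(r)
best=None
for t in itertools.product([1,-1],[1,-1],[1,-1],[1,-1]):
    s=(t[0],1,t[1],1,t[2],1,t[3])
    for b in (0,np.pi,np.pi/2,-np.pi/2):
        x0=[0,.3,.4,.4,.3,b]+[0]*5; c=np.sum(res(x0,s)**2)
        if best is None or c<best[0]: best=(c,s,x0)
f=least_squares(res,best[2],args=(best[1],)); print(best[1],np.round(f.x,4),np.abs(f.fun).max())
np.savez("fk.npz",P=f.x,s=best[1])
E
python3 fit.py
```

```text
(-1, 1, -1, 1, -1, 1, -1) [-0.0424  0.3247  0.5169  0.4701  0.3343  1.5309  0.0057  0.0092  0.0189
 -0.0068  0.009 ] 0.051329743944321715
```

```bash
python3 - <<'E'
from h import *
# look at the glass from above with the grasp orientation
g=np.array([.434,-.411]); ly=np.radians(-51.7)
for k in (0,1):
    for z in (.2,.003):
        q=solver.inverse_kinematics([*g,z],down(ly+np.pi/2+k*np.pi)); print(k,z,q is not None and np.round(q,2))
E
```

```text
0 0.2 [ 1.07  0.45 -0.48  1.72  0.24  1.03  1.17]
0 0.003 [ 1.    0.71 -0.39  1.83  0.41  0.68  1.04]
1 0.2 [ 0.6   0.39  0.13  1.76 -0.06  0.99 -1.72]
1 0.003 [ 0.59  0.67  0.14  1.86 -0.15  0.63 -1.65]
```

```bash
python3 - <<'E'
from h import *
g=np.array([.434,-.411]); ly=np.radians(-51.7)
effector.release()
env.reach([*g,.2],down(ly+np.pi/2))
p,d,K,eye,R=wristcam(); np.savez("w0.npz",p=p,d=d,K=K,eye=eye,R=R); cv2.imwrite("pics/w0.png",p[:,:,::-1])
print([(np.round(q["at"],4),q["score"]) for q in tip_of("wrist","glass_centre")],env.sense()["t"])
E
```

```text
[(array([ 0.4331, -0.4134,  0.0125]), 0.93)] 2.3833
```

View pics/w0.png

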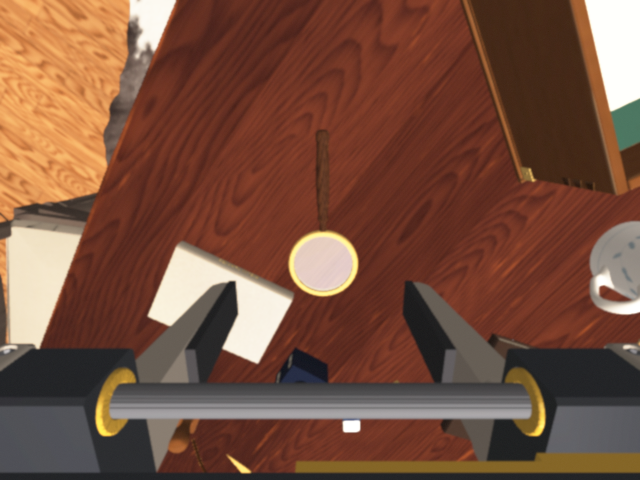

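```bash
python3 - <<'E'
from h import *
w=np.load("w0.npz"); f=lambda u,z:onplane(u,z,w["K"],w["eye"],w["R"])[:2]
T,L,N=f((322,131),.007),f((323,264),.004),f((323,230),.004); ax=(L-T)/np.linalg.norm(L-T)
ly=np.arctan2(ax[1],ax[0]); print(T,L,N,np.linalg.norm(L-T),np.degrees(ly))
g=((T+.093*ax)+(L-.0535*ax))/2; print(g,T+.093*ax,L-.0535*ax)
np.savez("g.npz",g=g,ly=ly)
Rg=down(ly+np.pi/2)
env.movel([*g,.05],Rg); env.movel([*g,.004],rate=.06)
s=env.sense(); print(s["ee_pos"],s["wrist_force"])
effector.grasp(25); s=env.sense(); print(s["gripper_width"],s["grasp_force"],s["wrist_force"])
env.movel([*g,.06],rate=.06); s=env.sense(); print(s["gripper_width"],s["grasp_force"],s["wrist_force"],s["t"])
p,d=viewer.read_camera("side"); cv2.imwrite("pics/s1.png",cv2.resize(p[100:340,120:440,::-1],(640,480)))
E
```

```text
[ 0.37789498 -0.3402133 ] [ 0.4688439  -0.45370283] [ 0.44372861 -0.42190096] 0.14543582701610072 -51.29180108707118
[ 0.43572019 -0.4123698 ] [ 0.43605293 -0.41278501] [ 0.43538744 -0.41195459]
[ 0.43602189 -0.41245196  0.00421241] [ 0.42424298 -1.03233803 -0.11711436]
0.01034295542259931 24.987591181118205 [-1.20138302  0.45666801 -0.45828234]
0.010070407910583435 24.98627916078476 [-0.50632609 -0.1485957  -1.17793189] 6.7417
```

View pics/s1.png

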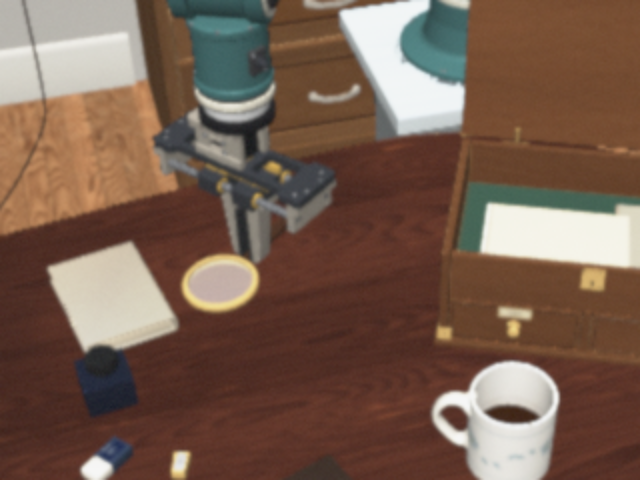

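```bash
python3 - <<'E'
from h import *
g=np.load("g.npz"); R=down(YAW+np.pi)
env.movel([*g["g"],.25],rate=.15)
env.reach(chest(-.006,.33,.25),R); print(env.sense()["joint_positions"].round(2) if hasattr(env.sense()["joint_positions"],'round') else env.sense()["joint_positions"])
env.movel(chest(-.006,0,.25),R,rate=.15)
s=env.sense(); print(np.round(s["joint_positions"],2),s["ee_pos"],s["gripper_width"],s["grasp_force"],s["wrist_force"],s["t"])
p,d=viewer.read_camera("side"); cv2.imwrite("pics/s2.png",cv2.resize(p[0:300,240:640,::-1],(800,600)))
for c in("scene","side"):
    if c=="scene": viewer.read_camera(c)
    print([(np.round(q["at"],4),q["score"]) for q in tip_of(c,"chest_bed")],[(np.round(q["at"],4),q["score"]) for q in tip_of(c,"lid_edge")])
E
```

```text
[ 0.92  0.31 -0.31  1.77  0.1   1.08  0.14]
[ 0.45  0.33 -0.47  1.76  0.16  1.09 -0.51] [ 0.55728074 -0.072755    0.24997968] 0.010322511525768534 24.986471754327795 [ 0.17908252  0.65010039 -1.48054512] 11.55
[(array([ 0.5477, -0.074 ,  0.0883]), 0.8)] [(array([ 0.4208, -0.0096,  0.3329]), 0.74)]
[(array([ 0.552 , -0.0728,  0.0873]), 0.67)] [(array([ 0.545 , -0.0689,  0.0868]), 0.18)]
```

View pics/s2.png

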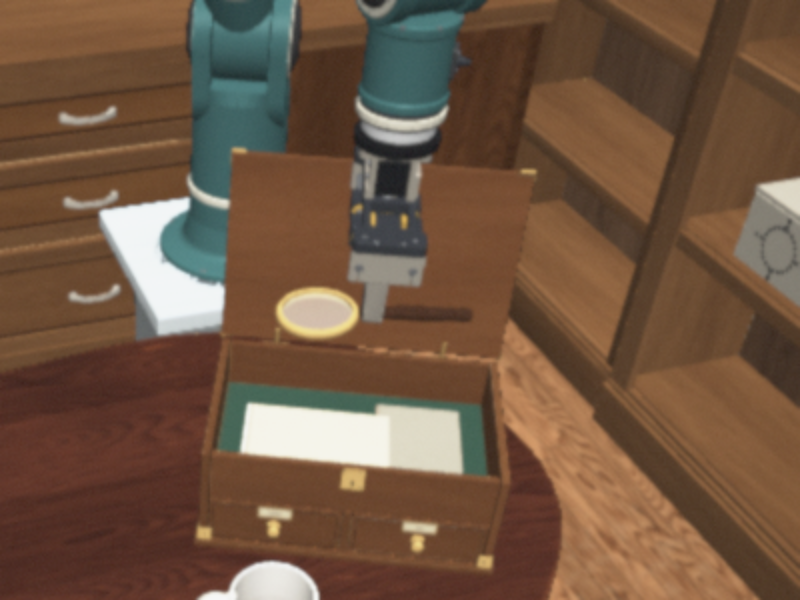

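```bash
python3 - <<'E'
from h import *
b=chest(-.006,0,.25)
env.movel([*b[:2],.1],rate=.12); f0=np.array(env.sense()["wrist_force"])
z=.094
while True:
    env.movel([*b[:2],z],rate=.04); s=env.sense(); df=np.array(s["wrist_force"])-f0
    print(z,df.round(2))
    if df[2]>2 or z<.0855: break
    z-=.0015
effector.release(); env.pause(.3); s=env.sense(); print(s["gripper_width"],s["t"])
p,d=viewer.read_camera("side"); cv2.imwrite("pics/s3.png",cv2.resize(p[60:300,320:640,::-1],(640,480)))
env.movel([*b[:2],.26],rate=.12)
p,d,K,eye,R=wristcam(); cv2.imwrite("pics/w3.png",p[:,:,::-1])
for n in("glass_centre","chest_bed"):print([(np.round(q["at"],4),q["score"]) for q in tip_of("wrist",n)]) 
print(env.sense()["t"])
E
```

```text
0.094 [ 0.73 -0.04 -0.87]
0.0925 [ 0.66 -0.1  -0.78]
0.091 [ 0.06  1.   -0.9 ]
0.0895 [ 0.1  -0.22 -0.48]
0.088 [ 1.13 -0.25  0.85]
0.0865 [-2.38  0.24 10.79]
0.09183621624124262 16.35
[(array([ 0.5596, -0.071 ,  0.0964]), 0.83)]
[(array([ 0.55  , -0.0693,  0.0862]), 0.88)]
18.15
```

View pics/w3.png

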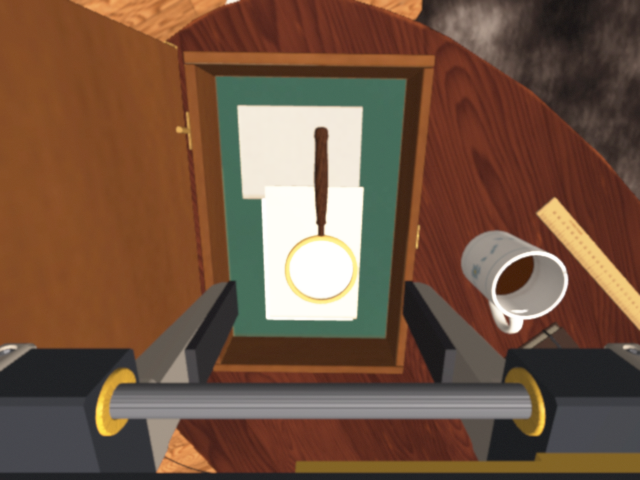

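```bash
python3 - <<'E'
from h import *
s=env.sense(); q0=np.array(s["joint_positions"]); print(q0.round(2))
for name,yaw in (("x",YAW+np.pi),("y",YAW-np.pi/2),("y2",YAW+np.pi/2)):
  for y in (-.11,-.06,-.02):
    print(name,y)
    for x,z in ((.195,.42),(.195,.295),(.09,.295)):
        q=solver.inverse_kinematics(chest(x,y,z),down(yaw)); print("  ",q is not None and np.round(q,2))
E
```

```text
[ 0.45  0.32 -0.47  1.75  0.16  1.11 -0.5 ]
x -0.11
   [ 0.33 -0.03 -0.64  1.76 -0.02  1.41 -0.73]
   [ 0.28  0.06 -0.63  1.97  0.04  1.13 -0.79]
   [ 0.28  0.22 -0.55  1.79  0.13  1.16 -0.74]
x -0.06
   [ 0.43 -0.1  -0.6   1.82 -0.06  1.41 -0.59]
   [ 0.38 -0.01 -0.61  2.02 -0.01  1.13 -0.66]
   [ 0.37  0.17 -0.54  1.85  0.1   1.15 -0.63]
x -0.02
   [ 0.5  -0.15 -0.56  1.85 -0.08  1.42 -0.48]
   [ 0.45 -0.06 -0.58  2.06 -0.04  1.13 -0.54]
   [ 0.44  0.14 -0.53  1.88  0.08  1.14 -0.54]
y -0.11
   [ 0.53 -0.03 -0.83  1.75 -0.02  1.41  0.85]
   [ 0.5   0.08 -0.86  1.96  0.07  1.13  0.75]
   [ 0.5   0.28 -0.82  1.78  0.22  1.18  0.75]
y -0.06
   [ 0.63 -0.11 -0.77  1.81 -0.08  1.41  1.01]
   [ 0.61 -0.   -0.83  2.01 -0.    1.13  0.92]
   [ 0.6   0.22 -0.81  1.84  0.17  1.16  0.87]
y -0.02
   [ 0.69 -0.16 -0.72  1.84 -0.11  1.42  1.13]
   [ 0.68 -0.06 -0.79  2.05 -0.05  1.13  1.05]
   [ 0.67  0.17 -0.79  1.87  0.14  1.15  0.98]
y2 -0.11
   [ 0.16 -0.04 -0.48  1.77 -0.02  1.41 -2.31]
   [ 0.1   0.04 -0.44  1.97  0.02  1.13 -2.35]
   [ 0.08  0.19 -0.32  1.81  0.07  1.15 -2.26]
y2 -0.06
   [ 0.25 -0.1  -0.44  1.82 -0.05  1.41 -2.19]
   [ 0.19 -0.02 -0.42  2.03 -0.01  1.13 -2.23]
   [ 0.17  0.15 -0.31  1.86  0.05  1.14 -2.16]
y2 -0.02
   [ 0.32 -0.15 -0.41  1.86 -0.06  1.42 -2.08]
   [ 0.25 -0.07 -0.39  2.07 -0.03  1.13 -2.13]
   [ 0.23  0.11 -0.29  1.9   0.04  1.14 -2.08]
```

```bash
python3 - <<'E'
from h import *
R=down(YAW+np.pi); y=-.08
p=env.sense()["ee_pos"]
env.movel([p[0],p[1],.43],rate=.2); effector.grasp(10)
env.movel(chest(.205,y,.43),R,rate=.2)
env.movel(chest(.205,y,.295),R,rate=.12); f0=np.array(env.sense()["wrist_force"]); print(f0,env.sense()["t"])
for x in (.18,.16,.14,.12,.10):
    env.movel(chest(x,y,.295),R,rate=.1); s=env.sense(); print(x,(np.array(s["wrist_force"])-f0).round(2),round(s["t"],2))
env.pause(1.)
q,d=viewer.read_camera("scene"); cv2.imwrite("pics/e.png",q[:,:,::-1])
print(env.sense()["wrist_force"],env.sense()["t"])
E
```

```text
[ 0.322938   -0.33347885  0.30577218] 23.0417
0.18 [ 0.41  0.16 -0.48] 23.44
0.16 [-1.33 -0.37 -0.62] 23.79
0.14 [-0.61  0.44  0.11] 24.14
0.12 [-0.78  1.13 -0.12] 24.49
0.1 [-1.52  0.32 -0.15] 24.84
[ 0.62509889  0.37074489 -0.31655226] 25.8917
```

View pics/e.png

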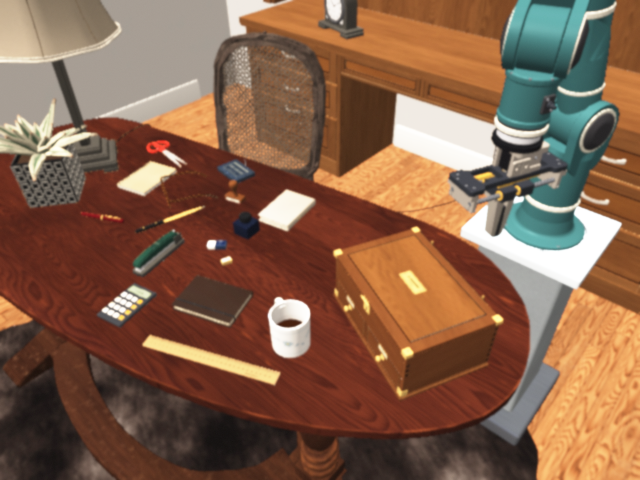

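The lid is shut (chest top at about (415,285)), the bystanders have not moved, and the hand is clear above the chest's back edge.

```bash
python3 - <<'E'
from h import *
p=env.sense()["ee_pos"]; env.movel([p[0],p[1],.38]); env.pause(.5); print(workorder.finish_job())
E
```

```text
the job is handed in; nothing more can be done
None
```

The reading glass was laid flat on the papers in the chest, the lid was pushed past upright and looks fully shut in the last picture, the bystanders were not disturbed, and the job is handed in (no verdict was returned).

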